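Trial-lift and hold a diorama board on a lever jack

TASK

Stand the blue lever jack on the table with its black saddle centred under the white ring on the diorama board's red lift tab. Then pump the yellow handle: press it fully down once as a trial lift, let it come all the way back up so that the board settles down again, then press it fully down a second time with the gripper's fingers and finish there, still holding the handle down with the board raised on the jack. Do not touch the board or its stand with the robot, and leave the paint pots and the other things where they are.

Things in the scene. Friction and masses are not known exactly. Their poses are not given: they have to be found in the camera images.
- jack: Loose blue lever jack, 0.7 kg, balanced near its grip block. Origin: under the grip block, on the base's underside. x points to the saddle, handle towards -x, z up. Base x -155 to +115, 64 wide, 10 thick. Grip block 36 (x) by 30 (y), its top at z 105: grip here, side faces free above z 20. Black saddle at x +85.
- saddle_top (a point): Centre of the top face of the jack's saddle, a black disc of 36 diameter; 62 above the table with the handle up. It rises straight up by up to 41 as the handle goes down (83 mm per rad).
- handle_pad (a point): Centre of the top of the yellow press pad (40 along the jack, 44 wide, 10 thick) at the handle's end. Handle up: at jack x -127, z 117, sloping 0.4 rad (outer end higher). It swings about a level pin (jack y) at x 0, z 58; pad centre at radius 140, its top 5 above the arm's centre line. Fully down: x -140, z 49, outer end 0.1 rad lower.
- handle (a joint): Jack handle angle in rad: 0 = up (rests there by its spring), 0.5 = fully down at its stop. It springs back up by itself when let go. Pressing it down on the pad takes about 3 N at the top and 6 to 12 N at the bottom under load.
- lift_tab (a point): The lift point: centre of the underside of the red lift tab at the middle of the board's front edge, 75 above the table with the board down. The tab is 50 wide, reaches 25 in front of this point, the board's edge is 25 behind it. Tab top 87 above the table, with a white ring right above this point. x points into the board, z up.
- stand: Fixed wooden stand with the diorama board. Origin on the table right below the lift point; x towards the board's hinge, z up. Board 300 wide (y), x 25 to 275, top 88 above the table, with a model crane, lorry and shed fixed on it, up to 250 high, all beyond x 80. Front posts at x 40 to 70, y +-130; the space between them is free.
- board (a joint): Tilt of the board about the hinge at its back, in rad: 0 = down on its front posts, grows as the front edge rises (275 mm per rad at the lift point); the jack at full stroke gives about 0.1.
- glue: White glue bottle with a blue cap, 38 diameter, 95 tall; bystander, origin under its centre.
- water_cup: Glass cup, 72 diameter, 85 tall; bystander, origin under its centre.
- pliers: Red-handled pliers lying flat, 130 long, 14 thick; bystander.
- pot_red: White paint pot with a red cap, 36 diameter, 45 tall; bystander, origin under its centre.
- pot_blue: White paint pot with a blue cap, 36 diameter, 45 tall; bystander, origin under its centre.
- pot_green: White paint pot with a green cap, 36 diameter, 45 tall; bystander, origin under its centre.

How it is judged (in metres and radians):
On the way, in this order (a step that is already met when the one before it is completed fails the run):
1. jack stands on the table, saddle under the lift mark, handle up (horizontal distance between saddle_top and lift_tab below 0.013 m and height (world z) of jack below 0.003 m and angle between jack's own z axis and vertical below 0.06 rad and value of joint handle below 0.06 rad and value of joint board below 0.01 rad and linear speed of jack below 0.02 m/s), for 0.2 s.
2. first full stroke: handle down, board raised on the saddle (horizontal distance between saddle_top and lift_tab below 0.013 m and height (world z) of jack below 0.003 m and angle between jack's own z axis and vertical below 0.06 rad and value of joint handle above 0.42 rad and value of joint board above 0.06 rad and contact force between jack and stand above 0.8 N), for 0.1 s.
3. handle back up, board down again (horizontal distance between saddle_top and lift_tab below 0.013 m and height (world z) of jack below 0.003 m and angle between jack's own z axis and vertical below 0.06 rad and value of joint handle below 0.06 rad and value of joint board below 0.01 rad), for 0.1 s.
At the end, for the whole second after the job is handed in: Jack flat on the table, saddle centre within 13 mm (in plan) of the lift point; fingers press the handle down (over 1 N, 0.42 rad or more, still); board on the saddle, raised 0.06 rad or more, robot not touching board or stand; bystanders within 30 mm of their starts (all of step 2 and contact force between the fingers and jack above 1 N and velocity of joint handle below 0.1 rad/s and contact force between each of the fingers, the arm and stand below 1 N and distance of each of pot_red, pot_blue, pot_green, glue, water_cup, pliers from where it was at the start of the episode below 0.03 m); the arm keeps its last pose, push and grip.
It fails at once if the robot pushes on the board or its stand (over 3 N) (contact force between any of the fingers, the arm and stand above 3 N).
It fails at once if a bystander is moved by more than 30 mm (distance of any of pot_red, pot_blue, pot_green, glue, water_cup, pliers from where it was at the start of the episode above 0.03 m).
It also fails if it takes over 56 s, if anything falls off the work surface, if the arm or the gripper's body presses on something with over 40 N, if the wrist force passes 120 N, or if a joint passes its speed limit or range.

ROBOT

A 6-joint arm with a two-finger parallel gripper is mounted at the origin on the work surface. World frame = base frame: x ahead of the robot, y to its left, z up, the work surface at z = 0. Lengths are in mm, angles in rad, forces in N, time in s.
With the tool pointing down it reaches from about 375 to 750 mm from the base axis. Payload 9 kg.
Tool frame: the origin (TCP) lies at the very end of the fingers, on their centre line; the grasp point (between the pads) lies 19 mm behind it; z points along the fingers, y is the line along which they close (so a half turn about z gives the same grasp; the last joint's range is limited). The gripper opens to 85 mm and grips with 20 to 120 N. Pads are 22 mm wide; open, the fingers measure 114 mm over their backs; the gripper's body (76 mm by 85 mm) begins 54 mm behind the grasp point. The pads swing forward as they close: fully open they stand 13 mm farther back than shut.
Start: joints at [-1.39, 0.104, 0.097, 1.564, 0, 1.353], TCP at [233, -552.945, 231.331] pointing down, gripper open.
Joint ranges: [-2.99, 2.99], [-0.84, 1.86], [-1.1, 1.16], [-1.84, 2.11], [-1.51, 1.56], [-3.14, 3.14]. Speed limits (rad/s): [2.22, 2.22, 2.57, 3.14, 3.14, 3.14].

INTERFACE

Orientations are given as a unit quaternion [w, x, y, z].
In Python, from workcell import env gives the robot as it stands.
- The arm moves only by the tool send_rows, never from a script. Its argument "deltas" is a list of rows, each an object of numbers: "tx", "ty", "tz": the shift along the tool's x, y, z scaled (see below); "ax", "ay", "az": the turn, a rotation vector about the tool's x, y, z scaled (see below). In form: [{"tx": .., "ty": .., "tz": .., "ax": .., "ay": .., "az": ..}, ...]. A call has 1 to 5 rows; each row is the pose to reach, as a shift and turn from the pose commanded when the call began, along the tool's axes at that moment; what a row does not reach only later rows make up. The controller multiplies each number of a shift by 0.15 m and each number of a turn by 2 rad. A row lasts 1/10 s, in which the tool goes at most 50 mm and 8.59 degrees, less where a joint would pass 70% of its speed; a pose out of reach is approached as far as the arm can. A call with a number of a shift or a turn outside -1 to 1 is refused whole. A call with a gripper value outside its range is refused whole. "grip" is the closure, from -1 (fully open) to 1 (shut), so that 0 is half open, set as the call begins (left out, the last holds). The fingers move at their own pace and stop on an object; "squeeze" is the grip in N (left out, the last holds). Time passes only in rows, so rows that repeat a pose let the fingers close. It gives the time, the measured TCP pose, the force, the opening and the grip force at its end, in the units of the state.
- env.observe(): the state, without advancing time (a new reading comes with each control period).
- env.snapshot(name): name is "side" or "top"; returns a dict with "frame" (480x640x3 uint8, blue, green, red), "fov_y" (degrees; the focal length in pixels is half the picture's height over the tangent of half this angle, whatever the lens; pixels are square), "cx", "cy" (the principal point, pixels), "D" ([k1, k2, p1, p2, k3] as OpenCV has them; the pictures are not rectified), "R" (3x3) and "t" (3): a world point X has camera coordinates R X + t. Camera axes: x right, y down, z forward; pixel columns grow to the right and rows downward; lengths in mm; the calibration is good to about 2 mm. A picture is of the moment at which its call begins. There is no depth.
- env.close_job(): hands the job in; it is judged then, once.
Trained networks look in a picture, given as the dict that the camera call returned (one of the last four; its "shot" number tells which), for a name from the list of things; names that differ only in an ending like _2 or _b are one class to them, and where a whole thing is asked for, a point or a joint stands for the part that bears it (a point fixed in the world has none). Each returns a list of dicts, best first, with "conf" (0 to 1); they miss things now and then, are a little off and sometimes report something else, mostly with a low value. They report only what shows in the picture. A call takes as long as a camera call.
- env.cut_out(name, picture): "mask" (480x640 bool, what is visible of it) and "position" ([column, row] in pixels, amid what is visible of it).
The state is a dict: "time": time; "joint_pos": joint angles; "qd": joint speeds; "joint_torque": joint torques, N m; "ee_pos": TCP position; "ee_rot": TCP orientation; "contact_force": force on the tool from outside, world axes, zero at the start; "moment": the same for the moment, N m; "opening": finger opening in mm; "gripper_force": force on a finger pad.
Only numpy, scipy, OpenCV 4.12 (cv2) and the standard library are available. Lean on these libraries where they do the work, as an engineer would, in place of code of your own. Each camera call takes 0.05 s, during which the arm holds its last target. There are 200 camera calls.

## Working session

There is one attempt and no reset: what is moved stays moved. The work goes in short steps, Python scripts to look and compute and a tool call to move; the robot and the scene stay as the last step left them, time stands still between calls to the robot, and variables do not carry over. Pictures are saved under pics/ and viewed, at most 10 in all, crops included, and the job is handed in when it is done.

Besides the shell and the picture viewer there is one more tool, called after "Request:" by a JSON object that holds its "name" and its "arguments", one argument or row to a line. send_rows: Moves the arm, as the interface text tells. Its arguments: {"type":"object","properties":{"deltas":{"type":"array"},"grip":{"type":"number"},"squeeze":{"type":"number"}},"required":["deltas"]}

```bash
mkdir -p pics; ls; python3 - <<'E'
from workcell import env
import cv2,numpy as np,pickle
P={}
for n in ("top","side"):
    s=env.snapshot(n); cv2.imwrite(f"pics/{n}0.png",s["frame"]); P[n]=s
    print(n,{k:(np.round(v,4).tolist() if k!="frame" else 0) for k,v in s.items()})
    for t in ("jack","saddle_top","handle_pad","lift_tab","glue","water_cup","pliers","pot_red","pot_blue","pot_green","stand"):
        r=env.cut_out(t,s); print(t,[(round(d["conf"],2),np.round(d["position"]).tolist(),int(d["mask"].sum())) for d in r[:3]])
pickle.dump(P,open("p0.pkl","wb"))
E
```

```text
pics
top {'frame': 0, 'fov_y': 52.656, 'cx': 321.9332, 'cy': 233.9385, 'D': [-0.0904, 0.0, 0.0, 0.0, 0.0], 'R': [[0.0154, -0.9999, 0.002], [-0.9926, -0.0156, -0.1204], [0.1204, -0.0001, -0.9927]], 't': [-28.9822, 591.9794, 1366.6088], 'shot': 1}
jack [(0.98, [411.0, 290.0], 2140), (0.57, [428.0, 318.0], 413)]
saddle_top []
handle_pad [(0.84, [432.0, 319.0], 492)]
lift_tab [(0.65, [220.0, 261.0], 10051)]
glue [(0.47, [365.0, 175.0], 183)]
water_cup [(0.9, [475.0, 222.0], 605)]
pliers [(0.89, [435.0, 194.0], 347)]
pot_red [(0.46, [298.0, 284.0], 88)]
pot_blue []
pot_green [(0.67, [281.0, 206.0], 135)]
stand [(0.6, [215.0, 263.0], 10738)]
side {'frame': 0, 'fov_y': 57.9057, 'cx': 316.5694, 'cy': 240.9528, 'D': [-0.0133, 0.0, 0.0, 0.0, 0.0], 'R': [[-0.7242, -0.6896, 0.0006], [-0.5081, 0.5331, -0.6765], [0.4661, -0.4902, -0.7365]], 't': [386.0751, 352.4243, 738.2928], 'shot': 2}
jack [(0.87, [381.0, 217.0], 538)]
saddle_top [(0.47, [381.0, 205.0], 164)]
handle_pad []
lift_tab [(0.85, [228.0, 353.0], 22764)]
glue [(0.76, [285.0, 184.0], 364)]
water_cup [(0.7, [396.0, 153.0], 488), (0.3, [288.0, 185.0], 425)]
pliers [(0.73, [351.0, 169.0], 257)]
pot_red [(0.76, [334.0, 305.0], 347)]
pot_blue [(0.7, [249.0, 211.0], 293)]
pot_green [(0.81, [238.0, 258.0], 312), (0.62, [384.0, 206.0], 173)]
stand [(0.93, [224.0, 367.0], 27304)]
```

View pics/top0.png

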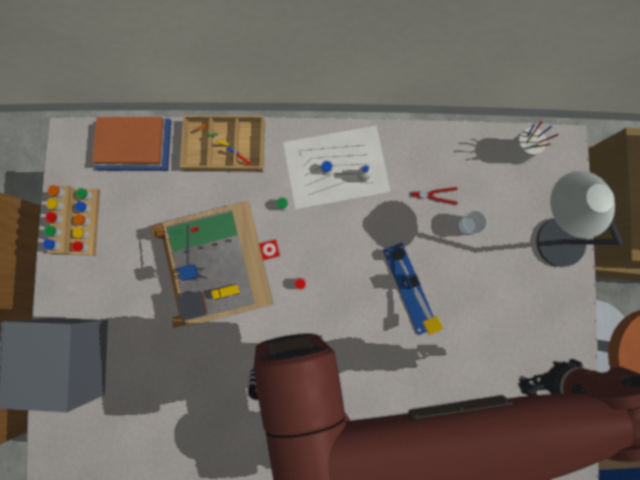

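View pics/side0.png

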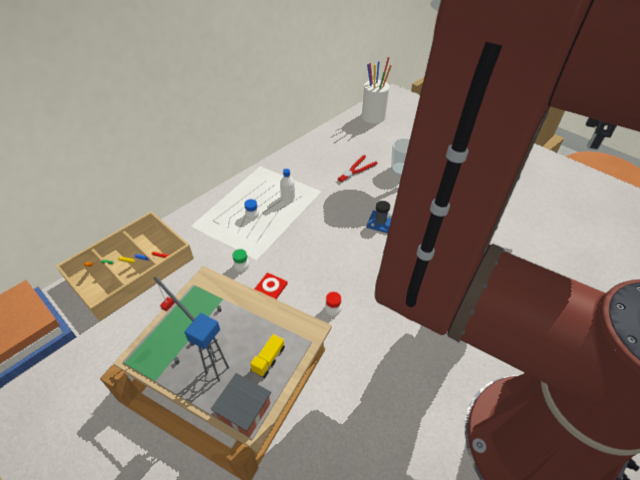

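The top view shows the ring at about (269,249), the jack saddle near (397,253), its pad at (432,325), and the red and green pots at (300,284) and (282,203). The side view shows the ring at (271,286) and part of the jack at (382,215). Next I'll compute the poses.

```bash
cat > h.py <<'E'
import cv2,numpy as np
from scipy.spatial.transform import Rotation as Rn
def K(s):
    f=240/np.tan(np.radians(s["fov_y"])/2); return np.array([[f,0,s["cx"]],[0,f,s["cy"]],[0,0,1.]])
def ray(s,p):
    u=cv2.undistortPoints(np.array([[p]],float),K(s),np.array(s["D"]))[0,0]
    R=np.array(s["R"]); return -R.T@np.array(s["t"]), R.T@np.array([u[0],u[1],1])
def onz(s,p,z):
    c,d=ray(s,p); return (c+d*(z-c[2])/d[2])
def px(s,X):
    R=np.array(s["R"]);return cv2.projectPoints(np.array(X,float).reshape(-1,3),cv2.Rodrigues(R)[0],np.array(s["t"],float),K(s),np.array(s["D"]))[0][:,0]
def blobs(s,box,lo,hi,mina=15):
    hsv=cv2.cvtColor(s["frame"],cv2.COLOR_BGR2HSV); m=cv2.inRange(hsv,lo,hi)
    k=np.zeros_like(m); x0,y0,x1,y1=box; k[y0:y1,x0:x1]=m[y0:y1,x0:x1]
    n,l,st,c=cv2.connectedComponentsWithStats(k)
    return [(np.round(c[i],1).tolist(),int(st[i,4]),st[i,:4].tolist()) for i in range(1,n) if st[i,4]>=mina]
E
python3 - <<'E'
import pickle; from h import *
P=pickle.load(open("p0.pkl","rb")); t,s=P["top"],P["side"]
print("ring t",blobs(t,(255,235,285,262),(0,0,150),(180,90,255),5),"red",blobs(t,(255,235,285,262),(0,130,60),(8,255,255),5))
print("ring s",blobs(s,(250,270,292,302),(0,0,150),(180,90,255),5),"red",blobs(s,(250,270,292,302),(0,130,60),(8,255,255),5))
print("pad",blobs(t,(415,310,450,340),(20,120,60),(35,255,255)))
print("black",blobs(t,(380,235,445,340),(0,0,0),(180,255,45)))
print("blue",blobs(t,(375,235,445,345),(100,120,50),(125,255,255)))
print("pots",[onz(t,p,45).round() for p in ((300,284),(282,203))], [onz(s,p,45).round() for p in ((333,299),(240,256))])
out=[]
for im,(x0,y0,x1,y1) in ((t,(370,230,450,345)),(t,(245,195,310,295)),(s,(360,190,400,240))):
    c=im["frame"][y0:y1,x0:x1]; f=600/max(c.shape[0],1); c=cv2.resize(c,None,fx=f*.6,fy=f*.6,interpolation=cv2.INTER_NEAREST); out.append(c)
h=max(c.shape[0] for c in out); w=sum(c.shape[1] for c in out); I=np.zeros((h,w,3),np.uint8); x=0
for c in out: I[:c.shape[0],x:x+c.shape[1]]=c; x+=c.shape[1]
print(I.shape); cv2.imwrite("pics/c1.png",I)
E
```

```text
ring t [([275.3, 245.5], 320, [256, 235, 29, 27]), ([268.9, 249.1], 92, [263, 244, 12, 12])] red [([268.4, 249.6], 161, [259, 240, 21, 20]), ([268.8, 249.2], 11, [267, 248, 4, 4])]
ring s [([270.4, 285.4], 804, [250, 270, 42, 32]), ([270.4, 284.3], 132, [263, 278, 16, 14])] red [([271.4, 286.0], 297, [255, 273, 32, 26]), ([270.4, 283.7], 37, [267, 281, 8, 6])]
pad [([433.0, 325.1], 221, [424, 317, 19, 18])]
black [([397.7, 253.5], 97, [392, 248, 12, 11]), ([413.4, 280.8], 49, [410, 277, 8, 9])]
blue [([406.4, 287.4], 1069, [384, 244, 42, 90]), ([421.7, 294.0], 57, [416, 285, 14, 25])]
pots [array([447.,  40.,  45.]), array([680.,  97.,  45.])] [array([445.,  44.,  45.]), array([673., 101.,  45.])]
(360, 772, 3)
```

View pics/c1.png

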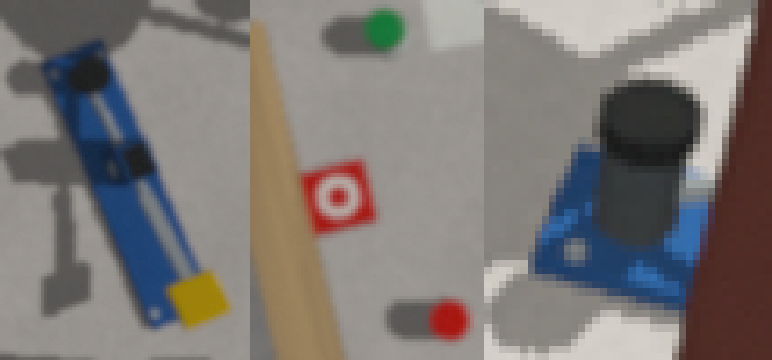

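The crop shows the saddle disc at (397.5,253), the black grip-block top at (413,281), the pad at (433,325), and the ring at (269,249), all clear of the pots.

```bash
python3 - <<'E'
import pickle; from h import *
P=pickle.load(open("p0.pkl","rb")); t,s=P["top"],P["side"]
r1=onz(t,(268.9,249.1),87); r2=onz(s,(270.4,284.3),87); print("ring",r1,r2)
hsv=None
# black saddle top: disc excluding side
sa=onz(t,(397.7,253),60); sb=onz(s,(382,205.5),62); bl=onz(t,(413.6,280.8),105); pd=onz(t,(433,325.1),117)
print("saddle",sa,sb,"block",bl,"pad",pd)
# fit pose
from scipy.optimize import least_squares
L=np.array([[85,0],[0,0],[-127,0]]); O=np.array([sa[:2],bl[:2],pd[:2]])
f=lambda q:(np.c_[np.cos(q[2])*L[:,0],np.sin(q[2])*L[:,0]]+q[:2]-O).ravel()
q=least_squares(f,[*bl[:2],1.9]).x; print("jack",q,f(q))
# tab dir from red rect in top
m=cv2.inRange(cv2.cvtColor(t["frame"],cv2.COLOR_BGR2HSV),(0,130,60),(8,255,255)); m2=np.zeros_like(m); m2[236:264,256:284]=m[236:264,256:284]
ys,xs=np.nonzero(m2); b=cv2.boxPoints(cv2.minAreaRect(np.c_[xs,ys].astype(np.float32))); print([onz(t,p,87).round(1).tolist() for p in b])
from workcell import env
o=env.observe(); print(o["ee_pos"],o["ee_rot"]); print(Rn.from_quat(np.roll(o["ee_rot"],-1)).as_matrix().round(3))
E
```

```text
ring [541.42633869 126.85765772  87.        ] [540.08442896 126.1429888   87.        ]
saddle [ 538.35882643 -235.39487396   60.        ] [ 535.66706849 -233.9348407    62.        ] block [ 459.12756047 -271.78420941  105.        ] pad [ 340.69826305 -321.68833927  117.        ]
jack [ 4.58897690e+02 -2.70700446e+02  4.10635916e-01] [-1.52742808 -1.37421343 -0.22987031  1.08376296  1.75729839  0.29045047]
[[556.7, 157.4, 87.0], [569.4, 109.8, 87.0], [525.0, 97.5, 87.0], [512.3, 144.9, 87.0]]
[ 232.99849352 -552.94829492  231.35387516] [6.41354613e-05 9.80188182e-01 1.98068481e-01 1.23115299e-05]
[[ 0.922  0.388  0.   ]
 [ 0.388 -0.922 -0.   ]
 [-0.     0.    -1.   ]]
```

Request:
{"name": "send_rows", "arguments": {
  "deltas": [
    {"tx":0.98,"ty":-0.55,"tz":0.1},
    {"tx":0.98,"ty":-0.55,"tz":0.1},
    {"tx":0.98,"ty":-0.55,"tz":0.1},
    {"tx":0.98,"ty":-0.55,"tz":0.1}
  ],
  "grip": -1
}}

```text
schema error: expected keys tx, ty, tz, ax, ay, az
```

Request:
{"name": "send_rows", "arguments": {
  "deltas": [
    {"tx":0.98,"ty":-0.55,"tz":0.3},
    {"tx":0.98,"ty":-0.55,"tz":0.3},
    {"tx":0.98,"ty":-0.55,"tz":0.3},
    {"tx":0.98,"ty":-0.55,"tz":0.3},
    {"tx":0.98,"ty":-0.55,"tz":0.3}
  ]
}}

```text
schema error: expected keys tx, ty, tz, ax, ay, az
```

Request:
{"name": "send_rows", "arguments": {
  "deltas": [
    {"tx":0.16,"ty":-0.05,"tz":0.1,"az":-0.006},
    {"tx":0.16,"ty":-0.05,"tz":0.1,"az":-0.006},
    {"tx":0.16,"ty":-0.05,"tz":0.1,"az":-0.006},
    {"tx":0.16,"ty":-0.05,"tz":0.1,"az":-0.006}
  ]
}}

```text
schema error: expected keys tx, ty, tz, ax, ay, az
```

```bash
python3 - <<'E'
from workcell import env
from h import *
o=env.observe(); print(o["time"],o["ee_pos"],o["opening"])
im=[]
for n,(x0,y0,x1,y1) in (("top",(360,220,500,360)),("side",(320,120,460,260))):
    s=env.snapshot(n); im.append(cv2.resize(s["frame"][y0:y1,x0:x1],(400,400)))
    if n=="side":
        print("side saddle",blobs(s,(365,190,405,235),(0,0,0),(180,255,60)))
cv2.imwrite("pics/c2.png",np.hstack(im))
E
```

```text
1.2 [ 232.99849352 -552.94829492  231.35387516] 85.5767560116865
side saddle [([381.4, 211.2], 215, [376, 202, 13, 21])]
```

View pics/c2.png

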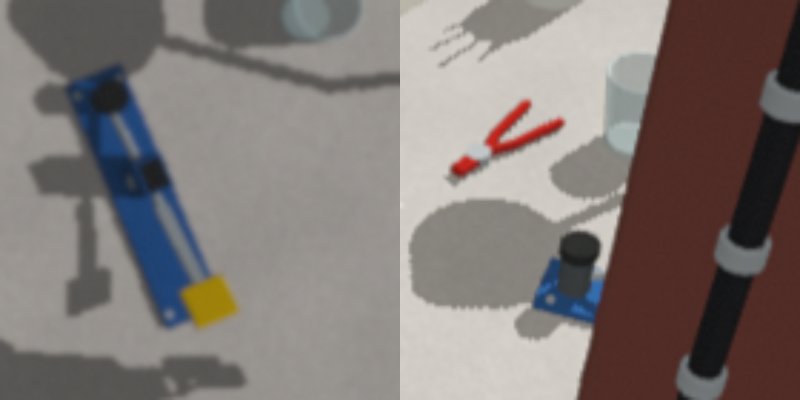

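The picture is unchanged, since the calls were refused: every row needs all six keys.

Request:
{"name": "send_rows", "arguments": {
  "deltas": [
    {"tx":0.98,"ty":-0.55,"tz":0.1,"ax":0,"ay":0,"az":0},
    {"tx":0.98,"ty":-0.55,"tz":0.1,"ax":0,"ay":0,"az":0},
    {"tx":0.98,"ty":-0.55,"tz":0.1,"ax":0,"ay":0,"az":0},
    {"tx":0.98,"ty":-0.55,"tz":0.1,"ax":0,"ay":0,"az":0}
  ],
  "grip": -1
}}

```text
time: 1.7
ee_pos: [338.4, -416.6, 216.2]
ee_rot: [-0.0, 0.98, 0.199, 0.0]
contact_force: [0.0, -1.5, 0.7]
opening: 85.4
gripper_force: 0.0
```

Request:
{"name": "send_rows", "arguments": {
  "deltas": [
    {"tx":0.98,"ty":-0.55,"tz":0.3,"ax":0,"ay":0,"az":0},
    {"tx":0.98,"ty":-0.55,"tz":0.3,"ax":0,"ay":0,"az":0},
    {"tx":0.98,"ty":-0.55,"tz":0.3,"ax":0,"ay":0,"az":0},
    {"tx":0.98,"ty":-0.55,"tz":0.3,"ax":0,"ay":0,"az":0}
  ]
}}

```text
time: 2.1
ee_pos: [441.2, -283.5, 170.3]
ee_rot: [-0.001, 0.98, 0.199, -0.0]
contact_force: [-1.0, -0.4, 0.5]
opening: 85.4
gripper_force: 0.0
```

Request:
{"name": "send_rows", "arguments": {
  "deltas": [
    {"tx":0.16,"ty":-0.05,"tz":0.1,"ax":0,"ay":0,"az":-0.006},
    {"tx":0.16,"ty":-0.05,"tz":0.1,"ax":0,"ay":0,"az":-0.006},
    {"tx":0.16,"ty":-0.05,"tz":0.1,"ax":0,"ay":0,"az":-0.006},
    {"tx":0.16,"ty":-0.05,"tz":0.1,"ax":0,"ay":0,"az":-0.006}
  ]
}}

```text
time: 2.5
ee_pos: [458.9, -271.2, 156.9]
ee_rot: [0.0, 0.979, 0.204, 0.0]
contact_force: [-0.1, 0.7, -0.0]
opening: 85.4
gripper_force: 0.0
```

```bash
python3 - <<'E'
from workcell import env
from h import *
o=env.observe(); print(o["time"],o["ee_pos"],o["opening"])
im=[]
for n,(x0,y0,x1,y1) in (("top",(360,220,500,360)),("side",(320,120,460,260))):
    s=env.snapshot(n); im.append(cv2.resize(s["frame"][y0:y1,x0:x1],(400,400)))
    if n=="side": print("side saddle",blobs(s,(365,190,405,235),(0,0,0),(180,255,60)))
cv2.imwrite("pics/c3.png",np.hstack(im))
E
```

```text
2.5 [ 458.87240429 -271.18968575  156.86692241] 85.40397921441102
side saddle [([382.0, 207.6], 136, [376, 202, 13, 14])]
```

View pics/c3.png

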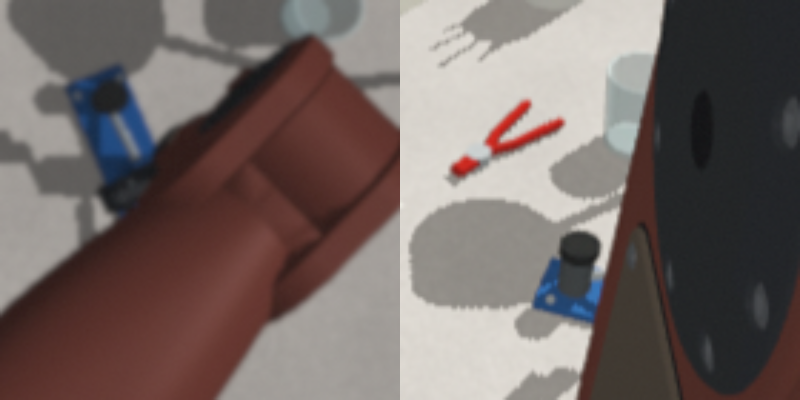

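The picture shows the gripper over the block with the saddle unmoved at top pixel (398,253). I'll descend and grip.

Request:
{"name": "send_rows", "arguments": {
  "deltas": [
    {"tx":0,"ty":0,"tz":0.3,"ax":0,"ay":0,"az":0},
    {"tx":0,"ty":0,"tz":0.5,"ax":0,"ay":0,"az":0},
    {"tx":0,"ty":0,"tz":0.68,"ax":0,"ay":0,"az":0},
    {"tx":0,"ty":0,"tz":0.68,"ax":0,"ay":0,"az":0}
  ]
}}

```text
time: 3.0
ee_pos: [456.8, -269.3, 50.9]
ee_rot: [-0.002, 0.979, 0.203, -0.002]
contact_force: [0.2, 0.4, -0.5]
opening: 85.5
gripper_force: 0.0
```

Request:
{"name": "send_rows", "arguments": {
  "deltas": [
    {"tx":0,"ty":0,"tz":0,"ax":0,"ay":0,"az":0},
    {"tx":0,"ty":0,"tz":0,"ax":0,"ay":0,"az":0},
    {"tx":0,"ty":0,"tz":0,"ax":0,"ay":0,"az":0},
    {"tx":0,"ty":0,"tz":0,"ax":0,"ay":0,"az":0},
    {"tx":0,"ty":0,"tz":0,"ax":0,"ay":0,"az":0}
  ],
  "grip": 1,
  "squeeze": 60
}}

```text
time: 3.5
ee_pos: [459.6, -270.9, 55.8]
ee_rot: [0.001, 0.979, 0.204, 0.0]
contact_force: [-1.6, 0.9, 5.4]
opening: 29.5
gripper_force: 59.4
```

Request:
{"name": "send_rows", "arguments": {
  "deltas": [
    {"tx":0,"ty":0,"tz":0,"ax":0,"ay":0,"az":0},
    {"tx":0,"ty":0,"tz":0,"ax":0,"ay":0,"az":0}
  ]
}}

```text
time: 3.7
ee_pos: [459.6, -270.9, 55.8]
ee_rot: [0.001, 0.979, 0.204, 0.0]
contact_force: [-1.6, 1.6, 6.1]
opening: 29.2
gripper_force: 59.4
```

```bash
cat >> h.py <<'E'
def plan(o,p,yaw):
    R0=Rn.from_quat(np.roll(o["ee_rot"],-1)); c,s=np.cos(yaw),np.sin(yaw)
    R1=Rn.from_matrix(np.array([[c,s,0],[s,-c,0],[0,0,-1.]]))
    d=R0.inv().apply(np.array(p)-o["ee_pos"])/150; a=(R0.inv()*R1).as_rotvec()/2
    print(o["time"],"at",np.round(o["ee_pos"],1),"t",d.round(3),"a",a.round(4))
E
python3 - <<'E'
from workcell import env
from h import *
o=env.observe(); plan(o,[459.6,-270.9,116],0.41)
plan(o,[515,-140,126],1.12); 
o=dict(o); o["ee_pos"]=np.array([515,-140,126.]); c=1.12
o["ee_rot"]=np.roll(Rn.from_matrix([[np.cos(c),np.sin(c),0],[np.sin(c),-np.cos(c),0],[0,0,-1]]).as_quat(),1)
plan(o,[578,-14,126],1.83)
E
```

```text
3.7 at [ 459.6 -270.9   55.8] t [ 0.     0.    -0.402] a [ 0.0008 -0.0003  0.0003]
3.7 at [ 459.6 -270.9   55.8] t [ 0.687 -0.652 -0.469] a [ 0.0009  0.     -0.3547]
3.7 at [ 515. -140.  126.] t [0.939 0.012 0.   ] a [ 0.     0.    -0.355]
```

Request:
{"name": "send_rows", "arguments": {
  "deltas": [
    {"tx":0,"ty":0,"tz":-0.1,"ax":0,"ay":0,"az":0},
    {"tx":0,"ty":0,"tz":-0.2,"ax":0,"ay":0,"az":0},
    {"tx":0,"ty":0,"tz":-0.3,"ax":0,"ay":0,"az":0},
    {"tx":0,"ty":0,"tz":-0.4,"ax":0,"ay":0,"az":0},
    {"tx":0,"ty":0,"tz":-0.45,"ax":0,"ay":0,"az":0}
  ]
}}

```text
time: 4.2
ee_pos: [459.7, -271.2, 124.2]
ee_rot: [0.001, 0.979, 0.204, 0.001]
contact_force: [0.6, -0.4, -7.6]
opening: 29.4
gripper_force: 60.9
```

Request:
{"name": "send_rows", "arguments": {
  "deltas": [
    {"tx":0.14,"ty":-0.13,"tz":0,"ax":0,"ay":0,"az":-0.07},
    {"tx":0.28,"ty":-0.26,"tz":0,"ax":0,"ay":0,"az":-0.14},
    {"tx":0.41,"ty":-0.39,"tz":0,"ax":0,"ay":0,"az":-0.21},
    {"tx":0.55,"ty":-0.52,"tz":0,"ax":0,"ay":0,"az":-0.28},
    {"tx":0.69,"ty":-0.65,"tz":0,"ax":0,"ay":0,"az":-0.355}
  ]
}}

```text
time: 4.7
ee_pos: [515.3, -138.7, 122.0]
ee_rot: [0.0, 0.846, 0.534, -0.0]
contact_force: [0.9, 0.6, -7.1]
opening: 29.6
gripper_force: 61.4
```

Request:
{"name": "send_rows", "arguments": {
  "deltas": [
    {"tx":0.19,"ty":0,"tz":0,"ax":0,"ay":0,"az":-0.07},
    {"tx":0.38,"ty":0,"tz":0,"ax":0,"ay":0,"az":-0.14},
    {"tx":0.56,"ty":0,"tz":0,"ax":0,"ay":0,"az":-0.21},
    {"tx":0.75,"ty":0,"tz":0,"ax":0,"ay":0,"az":-0.28},
    {"tx":0.94,"ty":0.01,"tz":0,"ax":0,"ay":0,"az":-0.355}
  ]
}}

```text
time: 5.2
ee_pos: [577.9, -12.3, 121.9]
ee_rot: [-0.0, 0.607, 0.795, -0.0]
contact_force: [1.0, -0.8, -7.5]
opening: 29.5
gripper_force: 61.2
```

Request:
{"name": "send_rows", "arguments": {
  "deltas": [
    {"tx":0,"ty":0,"tz":0,"ax":0,"ay":0,"az":0},
    {"tx":0,"ty":0,"tz":0,"ax":0,"ay":0,"az":0}
  ]
}}

```text
time: 5.4
ee_pos: [577.6, -13.0, 121.7]
ee_rot: [-0.0, 0.609, 0.793, -0.0]
contact_force: [-1.5, -0.9, -7.3]
opening: 29.0
gripper_force: 62.4
```

```bash
python3 - <<'E'
from workcell import env
from h import *
import pickle
o=env.observe(); plan(o,[578,-14,64],1.83)
im=[];P={}
for n,(x0,y0,x1,y1) in (("top",(230,160,410,340)),("side",(210,140,410,340))):
    s=env.snapshot(n); P[n]=s; im.append(cv2.resize(s["frame"][y0:y1,x0:x1],(400,400)))
    print(n,"black",blobs(s,(x0,y0,x1,y1),(0,0,0),(180,255,50)),"yel",blobs(s,(300,y0,x1,y1),(20,120,60),(35,255,255)))
pickle.dump(P,open("p1.pkl","wb"))
cv2.imwrite("pics/c4.png",np.hstack(im))
E
```

```text
5.4 at [577.6 -13.  121.7] t [-0.007  0.001  0.385] a [-0.0004  0.      0.0005]
top black [([243.3, 329.4], 73, [239, 319, 11, 21])] yel [([369.1, 219.7], 247, [360, 210, 19, 19])]
side black [([304.1, 188.0], 1887, [275, 154, 57, 76]), ([285.5, 252.2], 213, [278, 245, 16, 16])] yel [([334.8, 171.0], 307, [323, 161, 24, 21])]
```

View pics/c4.png

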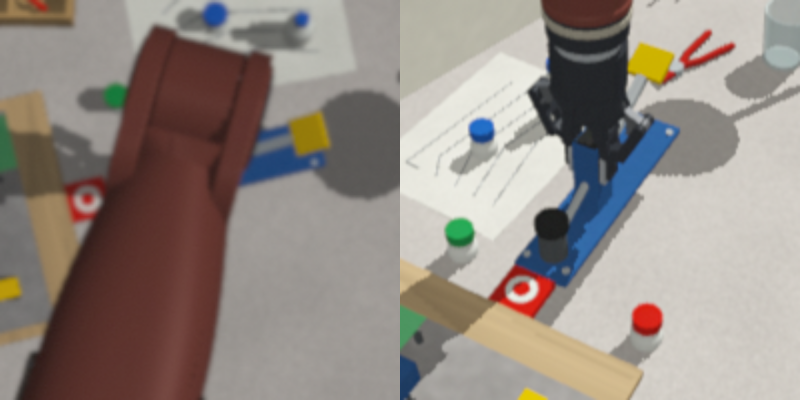

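The picture shows the jack held level in front of the tab, with the saddle disc at side (286,252) and the pad at top (369,220). Measuring the saddle offset next.

```bash
python3 - <<'E'
import pickle; from h import *
P=pickle.load(open("p1.pkl","rb")); t,s=P["top"],P["side"]
hsv=cv2.cvtColor(s["frame"],cv2.COLOR_BGR2HSV)[240:275,272:300,2]
print(hsv[::2,::2])
g=np.array([577.6,-13]); u=np.array([np.cos(1.83),np.sin(1.83)]); v=np.array([-u[1],u[0]])
for n,p in (("sad side",onz(s,(286,251.5),128)),("pad top",onz(t,(369.1,219.7),183)),("pad side",onz(s,(334.8,171),183))):
    d=p[:2]-g; print(n,p.round(1),"along",(d@u).round(1),"across",(d@v).round(1))
E
```

```text
[[233 228 203 208 204 207 208 205 209 196 165 162 119 132]
 [230 205 209 208 207 211 209 207 208 166 141 107 129 131]
 [209 208 210 210 183 122  87  83  74 127 101 121 134 117]
 [206 207 211 178  58  26  30  31  30  31  58 129 130 102]
 [208 210 208  55  30  32  30  32  31  29  29 119 114 102]
 [209 209 182  30  32  32  31  30  30  31  28  83 104 103]
 [207 207 181  31  29  31  32  31  30  31  30  66 104 104]
 [207 209 210  34  31  33  32  31  32  29  30  75 104 103]
 [211 208 212  79  29  30  29  31  31  29  32 101 104 105]
 [208 209 180  95  33  29  30  29  29  40  61 104 106 104]
 [211 185 107 101  57  53  50  50  53  61  66 102 103 116]
 [210 112 102 103  58  56  60  57  59  59  64 101 115 171]
 [135 106 103 103  61  59  58  59  59  59  59 100 135 140]
 [123 126 104 103  60  59  58  59  57  59  56 100 102 106]
 [110 109 104 105  77  58  59  59  58  58  61 101 101 112]
 [103 104 103 103 103  74  60  60  58  73  98 103 101 163]
 [106 106 104 103 104 104  98  97  98 104 103 104 111 169]
 [119  96 106 105 103 102 109 165 117 105 121 117 113 147]]
sad side [552.9  68.  128. ] along 84.6 across 3.1
pad top [ 613.7 -141.7  183. ] along -133.6 across -1.9
pad side [ 608.8 -137.5  183. ] along -128.3 across 1.8
```

Request:
{"name": "send_rows", "arguments": {
  "deltas": [
    {"tx":0,"ty":0,"tz":0.15,"ax":0,"ay":0,"az":0},
    {"tx":0,"ty":0,"tz":0.3,"ax":0,"ay":0,"az":0},
    {"tx":0,"ty":0,"tz":0.41,"ax":0,"ay":0,"az":0},
    {"tx":0,"ty":0,"tz":0.41,"ax":0,"ay":0,"az":0},
    {"tx":0,"ty":0,"tz":0.41,"ax":0,"ay":0,"az":0}
  ]
}}

```text
time: 6.0
ee_pos: [577.5, -14.1, 60.7]
ee_rot: [-0.0, 0.61, 0.792, -0.0]
contact_force: [0.7, 0.1, -6.4]
opening: 29.6
gripper_force: 62.3
```

```bash
python3 - <<'E'
from workcell import env
from h import *
o=env.observe(); print(o["ee_pos"],o["contact_force"])
s=env.snapshot("side")
for z,n in ((62+o["ee_pos"][2]-55.8,"saddle"),):
    b=blobs(s,(255,255,310,300),(0,0,0),(180,255,50)); print(b)
    for c in b: 
        if 100<c[1]<400: 
            p=(c[2][0]+(c[2][2]-1)/2, c[2][1]+6.2); print(p,onz(s,p,z)[:2])
E
```

```text
[577.4894869  -14.1203877   60.72302981] [ 0.74634455  0.07375407 -6.40114243]
[([287.1, 270.7], 188, [280, 264, 15, 15])]
(287.0, 270.2) [554.46958252  67.9804544 ]
```

Request:
{"name": "send_rows", "arguments": {
  "deltas": [
    {"tx":0.1,"ty":0,"tz":0,"ax":0,"ay":0,"az":0},
    {"tx":0.2,"ty":0,"tz":0,"ax":0,"ay":0,"az":0},
    {"tx":0.3,"ty":0.006,"tz":0,"ax":0,"ay":0,"az":0},
    {"tx":0.4,"ty":0.006,"tz":0,"ax":0,"ay":0,"az":0},
    {"tx":0.4,"ty":0.006,"tz":0,"ax":0,"ay":0,"az":0}
  ]
}}

```text
time: 6.55
ee_pos: [562.3, 47.4, 60.3]
ee_rot: [-0.0, 0.608, 0.794, 0.0]
contact_force: [0.2, -0.8, -7.1]
opening: 29.2
gripper_force: 62.3
```

Request:
{"name": "send_rows", "arguments": {
  "deltas": [
    {"tx":0,"ty":0,"tz":0.01,"ax":0,"ay":0,"az":0},
    {"tx":0,"ty":0,"tz":0.02,"ax":0,"ay":0,"az":0},
    {"tx":0,"ty":0,"tz":0.03,"ax":0,"ay":0,"az":0},
    {"tx":0,"ty":0,"tz":0.03,"ax":0,"ay":0,"az":0}
  ]
}}

```text
time: 6.95
ee_pos: [563.3, 44.4, 55.9]
ee_rot: [0.0, 0.61, 0.793, 0.0]
contact_force: [-0.2, 1.3, -5.1]
opening: 29.3
gripper_force: 62.5
```

```bash
python3 - <<'E'
from workcell import env
from h import *
o=env.observe(); print(o["time"],o["ee_pos"],o["contact_force"])
im=[]
for n,(x0,y0,x1,y1) in (("top",(230,160,410,340)),("side",(210,170,370,330))):
    s=env.snapshot(n); im.append(cv2.resize(s["frame"][y0:y1,x0:x1],(400,400)))
    b=blobs(s,(300,140,410,340),(20,120,60),(35,255,255)); print(n,b,[onz(s,c[0],117)[:2] for c in b])
cv2.imwrite("pics/c5.png",np.hstack(im))
E
```

```text
6.95 [563.30775646  44.41738998  55.90234868] [-0.18546008  1.29550242 -5.09745112]
top [([345.4, 228.2], 206, [338, 220, 16, 17])] [array([599.27932483, -83.51071441])]
side [([321.3, 208.5], 310, [309, 199, 25, 21])] [array([595.63861245, -80.9145039 ])]
```

View pics/c5.png

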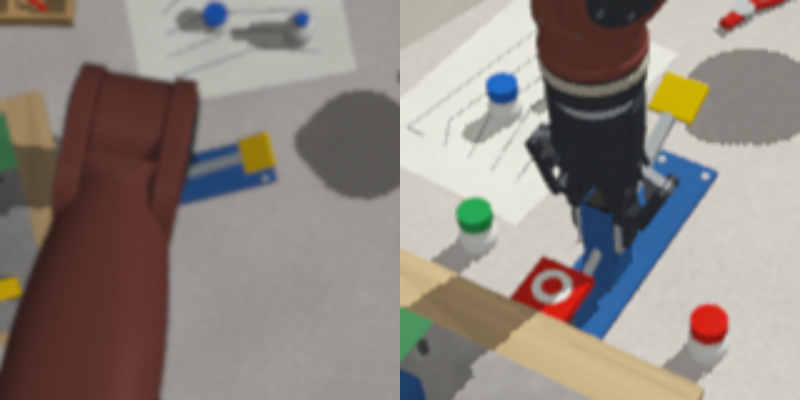

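The picture shows the saddle hidden under the tab, the base flat and parallel to it, and the pad at side (321,208). I'll set it down fully, release, and back off.

Request:
{"name": "send_rows", "arguments": {
  "deltas": [
    {"tx":0,"ty":0,"tz":0.005,"ax":0,"ay":0,"az":0},
    {"tx":0,"ty":0,"tz":0.01,"ax":0,"ay":0,"az":0},
    {"tx":0,"ty":0,"tz":0.01,"ax":0,"ay":0,"az":0}
  ],
  "squeeze": 20
}}

```text
time: 7.35
ee_pos: [563.4, 44.4, 55.8]
ee_rot: [0.0, 0.61, 0.793, -0.0]
contact_force: [-7.3, 0.0, 8.7]
opening: 29.6
gripper_force: 64.2
```

Request:
{"name": "send_rows", "arguments": {
  "deltas": [
    {"tx":0,"ty":0,"tz":0,"ax":0,"ay":0,"az":0},
    {"tx":0,"ty":0,"tz":0,"ax":0,"ay":0,"az":0},
    {"tx":0,"ty":0,"tz":0,"ax":0,"ay":0,"az":0},
    {"tx":0,"ty":0,"tz":0,"ax":0,"ay":0,"az":0}
  ],
  "grip": -1
}}

```text
time: 7.75
ee_pos: [563.3, 44.7, 54.3]
ee_rot: [0.0, 0.61, 0.793, 0.0]
contact_force: [0.5, 0.5, 0.6]
opening: 84.5
gripper_force: 0.0
```

Request:
{"name": "send_rows", "arguments": {
  "deltas": [
    {"tx":0,"ty":0,"tz":-0.2,"ax":0,"ay":0,"az":0},
    {"tx":0,"ty":0,"tz":-0.45,"ax":0,"ay":0,"az":0},
    {"tx":0,"ty":0,"tz":-0.7,"ax":0,"ay":0,"az":0},
    {"tx":0,"ty":0,"tz":-0.8,"ax":0,"ay":0,"az":0},
    {"tx":0,"ty":0,"tz":-0.8,"ax":0,"ay":0,"az":0}
  ]
}}

```text
time: 8.25
ee_pos: [564.6, 44.5, 176.8]
ee_rot: [0.002, 0.609, 0.793, 0.001]
contact_force: [-0.2, -0.9, -0.3]
opening: 85.4
gripper_force: 0.0
```

```bash
python3 - <<'E'
from workcell import env
from h import *
o=env.observe(); u=np.array([np.cos(1.83),np.sin(1.83)]); p=np.array([541.5,126.6])-(85+132)*u
plan(o,[*p,o["ee_pos"][2]],1.83)
s=env.snapshot("side"); b=blobs(s,(300,140,410,340),(20,120,60),(35,255,255)); print(b,[onz(s,c[0],117)[:2] for c in b])
cv2.imwrite("pics/c6.png",cv2.resize(s["frame"][150:330,220:400],(600,600)))
E
```

```text
8.25 at [564.6  44.5 176.8] t [-0.878 -0.01   0.002] a [0.002  0.0009 0.0004]
[([327.1, 209.6], 125, [321, 201, 13, 19])] [array([583.83376706, -87.2295646 ])]
```

View pics/c6.png

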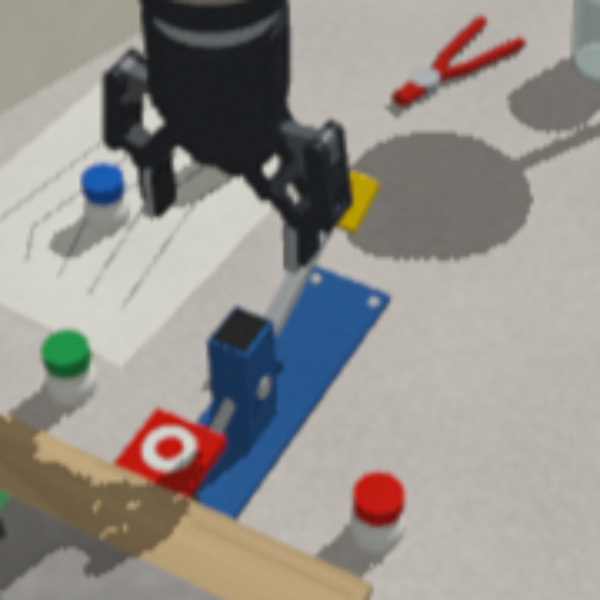

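The picture shows the jack free-standing, with the block top at side (293,249), i.e. crop (243,330), and the base in line with the tab. I'll move over the pad with the fingers shut.

Request:
{"name": "send_rows", "arguments": {
  "deltas": [
    {"tx":-0.3,"ty":-0.01,"tz":0,"ax":0,"ay":0,"az":0},
    {"tx":-0.6,"ty":-0.01,"tz":0,"ax":0,"ay":0,"az":0},
    {"tx":-0.88,"ty":-0.01,"tz":0,"ax":0,"ay":0,"az":0},
    {"tx":-0.88,"ty":-0.01,"tz":0,"ax":0,"ay":0,"az":0},
    {"tx":-0.88,"ty":-0.01,"tz":0,"ax":0,"ay":0,"az":0}
  ],
  "grip": 1
}}

```text
time: 8.8
ee_pos: [594.6, -83.6, 171.8]
ee_rot: [-0.002, 0.61, 0.792, -0.0]
contact_force: [-0.3, 0.5, 0.7]
opening: 12.0
gripper_force: 0.0
```

Request:
{"name": "send_rows", "arguments": {
  "deltas": [
    {"tx":0,"ty":0,"tz":0.15,"ax":0,"ay":0,"az":0},
    {"tx":0,"ty":0,"tz":0.28,"ax":0,"ay":0,"az":0},
    {"tx":0,"ty":0,"tz":0.28,"ax":0,"ay":0,"az":0}
  ]
}}

```text
time: 9.1
ee_pos: [593.3, -81.1, 128.3]
ee_rot: [-0.003, 0.609, 0.793, -0.001]
contact_force: [-1.5, 0.5, -0.3]
opening: 0.1
gripper_force: 0.0
```

```bash
python3 - <<'E'
from workcell import env
from h import *
o=env.observe(); print(o["time"],o["ee_pos"],o["opening"],o["contact_force"])
s=env.snapshot("side"); print("block",onz(s,(292.9,248.7),105))
b=blobs(s,(280,240,305,258),(0,0,0),(180,255,60)); print(b,[onz(s,c[0],105)[:2] for c in b])
t=env.snapshot("top"); 
b=blobs(t,(280,230,330,260),(0,0,0),(180,255,60)); print(b,[onz(t,c[0],105)[:2] for c in b])
cv2.imwrite("pics/c7.png",np.hstack([cv2.resize(s["frame"][150:330,220:400],(400,400)),cv2.resize(t["frame"][160:340,230:410],(400,400))]))
E
```

```text
9.1 [593.26258524 -81.06228757 128.30782706] 0.14669832426446172 [-1.46489652  0.45441203 -0.30549741]
block [563.56724094  39.63888246 105.        ]
[([291.3, 248.5], 98, [284, 243, 16, 11])] [array([566.38147523,  41.55185458])]
[([305.8, 242.3], 312, [293, 230, 28, 30])] [array([560.17695631,  24.12355236])]
```

View pics/c7.png

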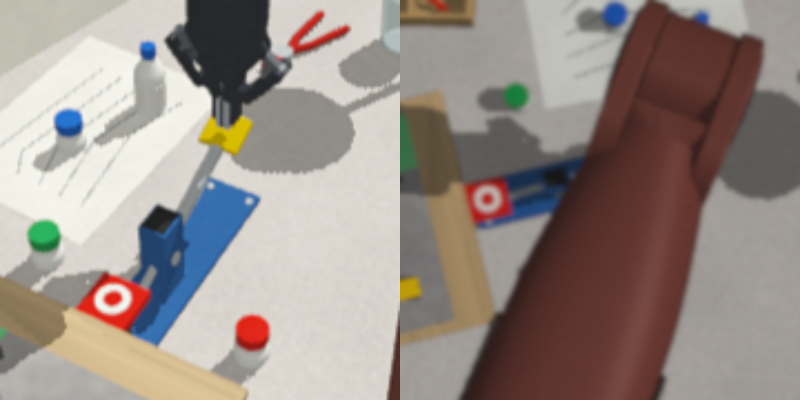

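The picture shows shut fingers just above the pad, near its middle, with the ring and block in line. Starting the trial stroke slowly, following the pad's arc.

Request:
{"name": "send_rows", "arguments": {
  "deltas": [
    {"tx":-0.02,"ty":0.02,"tz":0.04,"ax":0,"ay":0,"az":0},
    {"tx":-0.04,"ty":0.02,"tz":0.1,"ax":0,"ay":0,"az":0},
    {"tx":-0.055,"ty":0.02,"tz":0.16,"ax":0,"ay":0,"az":0},
    {"tx":-0.07,"ty":0.02,"tz":0.22,"ax":0,"ay":0,"az":0},
    {"tx":-0.08,"ty":0.02,"tz":0.28,"ax":0,"ay":0,"az":0}
  ]
}}

```text
time: 9.7
ee_pos: [602.4, -95.0, 90.3]
ee_rot: [0.001, 0.61, 0.793, -0.0]
contact_force: [1.3, -2.9, 6.2]
opening: -0.0
gripper_force: 3.1
```

Request:
{"name": "send_rows", "arguments": {
  "deltas": [
    {"tx":-0.01,"ty":0,"tz":0.06,"ax":0,"ay":0,"az":0},
    {"tx":-0.02,"ty":0,"tz":0.12,"ax":0,"ay":0,"az":0},
    {"tx":-0.02,"ty":0,"tz":0.18,"ax":0,"ay":0,"az":0},
    {"tx":-0.02,"ty":0,"tz":0.18,"ax":0,"ay":0,"az":0},
    {"tx":-0.02,"ty":0,"tz":0.18,"ax":0,"ay":0,"az":0}
  ]
}}

```text
time: 10.2
ee_pos: [602.9, -97.9, 63.5]
ee_rot: [0.001, 0.61, 0.793, -0.0]
contact_force: [0.2, -3.5, 6.1]
opening: -0.0
gripper_force: 3.6
```

```bash
python3 - <<'E'
from workcell import env
from h import *
o=env.observe(); print(o["time"],o["ee_pos"],o["contact_force"],o["moment"])
E
```

```text
10.2 [602.8551452  -97.92218419  63.50867965] [ 0.16033491 -3.45623039  6.05927393] [-0.67793211 -0.00885471 -0.04436633]
```

Request:
{"name": "send_rows", "arguments": {
  "deltas": [
    {"tx":0,"ty":0,"tz":0.04,"ax":0,"ay":0,"az":0},
    {"tx":0,"ty":0,"tz":0.08,"ax":0,"ay":0,"az":0},
    {"tx":0,"ty":0,"tz":0.1,"ax":0,"ay":0,"az":0},
    {"tx":0,"ty":0,"tz":0.1,"ax":0,"ay":0,"az":0},
    {"tx":0,"ty":0,"tz":0.1,"ax":0,"ay":0,"az":0}
  ]
}}

```text
time: 10.7
ee_pos: [602.9, -97.7, 49.1]
ee_rot: [0.001, 0.61, 0.793, -0.0]
contact_force: [-1.3, -2.2, 10.4]
opening: -0.3
gripper_force: 5.1
```

```bash
python3 - <<'E'
from workcell import env
from h import *
o=env.observe(); print(o["time"],o["ee_pos"],o["contact_force"],o["moment"])
s=env.snapshot("side"); b=blobs(s,(250,230,310,310),(0,0,150),(180,90,255),5)
r=blobs(s,(245,255,300,302),(0,130,60),(8,255,255),20); print(r)
b=blobs(s,(280,240,305,258),(0,0,0),(180,255,60)); print(b,[onz(s,c[0],105)[:2] for c in b])
cv2.imwrite("pics/c8.png",cv2.resize(s["frame"][150:330,220:400],(600,600)))
E
```

```text
10.7 [602.86335519 -97.73829628  49.05467378] [-1.25514942 -2.21948293 10.35236823] [-0.36049644  0.23490518  0.01622961]
[([269.9, 277.6], 328, [252, 264, 34, 28]), ([268.5, 275.5], 40, [265, 273, 8, 6])]
[([291.2, 248.4], 96, [284, 243, 15, 12])] [array([566.73263044,  41.5014671 ])]
```

View pics/c8.png

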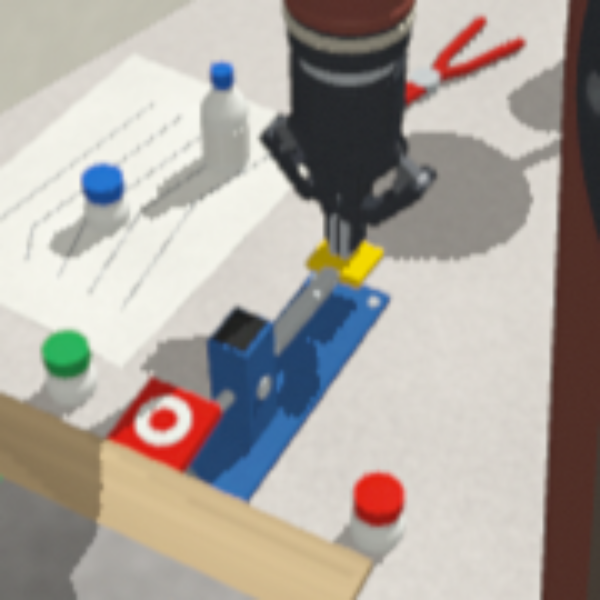

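The picture shows the board raised: ring at side (268.5,275.5), up about 8 px. The jack hasn't moved. I'll press a little more to reach the stop.

Request:
{"name": "send_rows", "arguments": {
  "deltas": [
    {"tx":0,"ty":0,"tz":0.01,"ax":0,"ay":0,"az":0},
    {"tx":0,"ty":0,"tz":0.02,"ax":0,"ay":0,"az":0},
    {"tx":0,"ty":0,"tz":0.02,"ax":0,"ay":0,"az":0}
  ]
}}

```text
time: 11.05
ee_pos: [603.1, -97.7, 48.0]
ee_rot: [0.001, 0.61, 0.793, -0.0]
contact_force: [-8.4, 1.4, 25.2]
opening: -0.1
gripper_force: 12.4
```

```bash
python3 - <<'E'
from workcell import env
from h import *
o=env.observe(); print(o["time"],o["ee_pos"],o["contact_force"],o["moment"])
s=env.snapshot("side")
print(blobs(s,(245,255,300,302),(0,130,60),(8,255,255),20))
for z in (105,108,111,114,117): 
    a=(z-87)/275; print(z,px(s,[541.3-0.256*0,126.4,z]))
E
```

```text
11.05 [603.09742809 -97.74013663  48.03140841] [-8.44458751  1.36215978 25.18279389] [0.29508298 1.77437036 0.02147773]
[([269.9, 277.5], 330, [252, 264, 34, 28]), ([268.4, 275.4], 42, [265, 273, 8, 6])]
105 [[269.17077919 278.50541999]]
108 [[269.04821393 277.56670151]]
111 [[268.92501425 276.62307295]]
114 [[268.80117527 275.67449607]]
117 [[268.67669204 274.72093219]]
```

At the stop: 25 N, board up about 28 mm. Letting it back up along the same path.

Request:
{"name": "send_rows", "arguments": {
  "deltas": [
    {"tx":0,"ty":0,"tz":-0.06,"ax":0,"ay":0,"az":0},
    {"tx":0,"ty":0,"tz":-0.14,"ax":0,"ay":0,"az":0},
    {"tx":0.02,"ty":0,"tz":-0.22,"ax":0,"ay":0,"az":0},
    {"tx":0.03,"ty":0,"tz":-0.3,"ax":0,"ay":0,"az":0},
    {"tx":0.05,"ty":0,"tz":-0.36,"ax":0,"ay":0,"az":0}
  ]
}}

```text
time: 11.6
ee_pos: [600.9, -90.4, 100.3]
ee_rot: [0.001, 0.61, 0.793, -0.0]
contact_force: [0.3, -2.0, 4.0]
opening: 0.0
gripper_force: 1.6
```

Request:
{"name": "send_rows", "arguments": {
  "deltas": [
    {"tx":0.01,"ty":0,"tz":-0.08,"ax":0,"ay":0,"az":0},
    {"tx":0.03,"ty":0,"tz":-0.16,"ax":0,"ay":0,"az":0},
    {"tx":0.04,"ty":0,"tz":-0.26,"ax":0,"ay":0,"az":0},
    {"tx":0.04,"ty":0,"tz":-0.26,"ax":0,"ay":0,"az":0},
    {"tx":0.04,"ty":0,"tz":-0.26,"ax":0,"ay":0,"az":0}
  ]
}}

```text
time: 12.1
ee_pos: [599.1, -84.0, 138.3]
ee_rot: [0.0, 0.609, 0.793, -0.0]
contact_force: [-0.4, 0.1, -0.5]
opening: -0.2
gripper_force: 0.0
```

```bash
python3 - <<'E'
from workcell import env
from h import *
o=env.observe(); print(o["time"],o["ee_pos"],o["contact_force"])
s=env.snapshot("side")
print(blobs(s,(245,265,300,302),(0,130,60),(8,255,255),20),blobs(s,(300,140,410,340),(20,120,60),(35,255,255)))
b=blobs(s,(280,240,305,258),(0,0,0),(180,255,60)); print(b,[onz(s,c[0],105)[:2] for c in b])
cv2.imwrite("pics/c9.png",cv2.resize(s["frame"][150:330,220:400],(600,600)))
E
```

```text
12.1 [599.05510432 -84.04874689 138.33100041] [-0.37133572  0.05395228 -0.54572104]
[([271.4, 285.9], 308, [254, 273, 33, 26]), ([270.4, 283.7], 37, [267, 281, 8, 6])] [([321.6, 209.0], 295, [310, 201, 24, 19])]
[([291.3, 248.3], 96, [284, 243, 15, 11])] [array([566.7819127 ,  41.16314767])]
```

The ring is back at (270.4,283.7), the pad is up, and the jack is unmoved. Second stroke.

Request:
{"name": "send_rows", "arguments": {
  "deltas": [
    {"tx":0,"ty":0,"tz":0,"ax":0,"ay":0,"az":0},
    {"tx":0,"ty":0,"tz":0,"ax":0,"ay":0,"az":0},
    {"tx":-0.02,"ty":0,"tz":0.08,"ax":0,"ay":0,"az":0},
    {"tx":-0.04,"ty":0,"tz":0.14,"ax":0,"ay":0,"az":0},
    {"tx":-0.05,"ty":0,"tz":0.2,"ax":0,"ay":0,"az":0}
  ]
}}

```text
time: 12.65
ee_pos: [601.0, -91.8, 107.4]
ee_rot: [0.0, 0.61, 0.793, -0.0]
contact_force: [0.2, -1.2, 3.8]
opening: 0.1
gripper_force: 1.7
```

Request:
{"name": "send_rows", "arguments": {
  "deltas": [
    {"tx":-0.015,"ty":0,"tz":0.06,"ax":0,"ay":0,"az":0},
    {"tx":-0.025,"ty":0,"tz":0.12,"ax":0,"ay":0,"az":0},
    {"tx":-0.03,"ty":0,"tz":0.18,"ax":0,"ay":0,"az":0},
    {"tx":-0.035,"ty":0,"tz":0.24,"ax":0,"ay":0,"az":0},
    {"tx":-0.035,"ty":0,"tz":0.3,"ax":0,"ay":0,"az":0}
  ]
}}

```text
time: 13.15
ee_pos: [602.9, -97.7, 63.5]
ee_rot: [0.001, 0.61, 0.793, -0.001]
contact_force: [0.4, -5.3, 7.6]
opening: -0.1
gripper_force: 3.9
```

Request:
{"name": "send_rows", "arguments": {
  "deltas": [
    {"tx":0,"ty":0,"tz":0.05,"ax":0,"ay":0,"az":0},
    {"tx":0,"ty":0,"tz":0.09,"ax":0,"ay":0,"az":0},
    {"tx":0,"ty":0,"tz":0.095,"ax":0,"ay":0,"az":0},
    {"tx":0,"ty":0,"tz":0.095,"ax":0,"ay":0,"az":0},
    {"tx":0,"ty":0,"tz":0.095,"ax":0,"ay":0,"az":0}
  ]
}}

```text
time: 13.65
ee_pos: [602.9, -97.5, 49.6]
ee_rot: [0.001, 0.61, 0.793, -0.0]
contact_force: [0.4, -4.5, 8.1]
opening: -0.2
gripper_force: 4.2
```

```bash
python3 - <<'E'
from workcell import env
from h import *
o=env.observe(); print(o["time"],o["ee_pos"],o["contact_force"])
s=env.snapshot("side")
print(blobs(s,(245,255,300,302),(0,130,60),(8,255,255),20))
b=blobs(s,(280,240,305,258),(0,0,0),(180,255,60)); print(b)
cv2.imwrite("pics/c10.png",cv2.resize(s["frame"][150:330,220:400],(600,600)))
E
```

```text
13.65 [602.88061949 -97.51072667  49.63976889] [ 0.42541129 -4.54590359  8.08816702]
[([269.9, 277.6], 329, [252, 264, 34, 28]), ([268.5, 275.5], 40, [265, 273, 8, 6])]
[([291.3, 248.4], 95, [284, 243, 15, 12])]
```

A little further onto the stop, for a firm hold.

Request:
{"name": "send_rows", "arguments": {
  "deltas": [
    {"tx":0,"ty":0,"tz":0.01,"ax":0,"ay":0,"az":0},
    {"tx":0,"ty":0,"tz":0.015,"ax":0,"ay":0,"az":0},
    {"tx":0,"ty":0,"tz":0.015,"ax":0,"ay":0,"az":0},
    {"tx":0,"ty":0,"tz":0.015,"ax":0,"ay":0,"az":0}
  ]
}}

```text
time: 14.1
ee_pos: [603.0, -97.5, 48.6]
ee_rot: [0.002, 0.61, 0.793, -0.0]
contact_force: [-3.9, -3.8, 17.8]
opening: 0.1
gripper_force: 8.5
```

```bash
python3 - <<'E'
from workcell import env
from h import *
s=env.snapshot("side"); o=env.observe(); print(o["time"],o["ee_pos"],o["contact_force"])
r=blobs(s,(245,255,300,302),(0,130,60),(8,255,255),20); print(r,blobs(s,(280,240,305,258),(0,0,0),(180,255,60)))
if 8<o["contact_force"][2]<30 and r[0][0][1]<279: print(env.close_job())
E
```

```text
14.15 [603.049854   -97.47848681  48.59402829] [-4.85067791 -3.062178   17.44950187]
[([269.8, 277.5], 329, [252, 264, 34, 28]), ([268.5, 275.5], 40, [265, 273, 8, 6])] [([291.3, 248.4], 95, [284, 243, 15, 12])]
the job is handed in; nothing more can be done
None
```

The job is handed in at 14.15 s: the jack is under the lift tab, the trial stroke and return are done, and the fingers hold the handle down at about 17 N with the board about 28 mm up; no verdict came back.

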